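Set the punching margin by the click wheel, then punch

ROBOT

A 7-joint arm with a two-finger parallel gripper is mounted at the origin on the work surface. World frame = base frame: x ahead of the robot, y to its left, z up, the work surface at z = 0. Lengths are in m, angles in rad, forces in N, time in s.
With the tool pointing down it reaches from about 0.4 to 0.875 m from the base axis. Payload 19.3 kg.
Tool frame: the origin (TCP) lies at the very end of the fingers, on their centre line; the grasp point (between the pads) lies 19 mm behind it; z points along the fingers, y is the line along which they close (so a half turn about z gives the same grasp; the last joint's range is limited). The gripper opens to 85 mm and grips with 20 to 120 N. Pads are 22 mm wide; open, the fingers measure 114 mm over their backs; the gripper's body (76 mm by 85 mm) begins 54 mm behind the grasp point. The pads swing forward as they close: fully open they stand 13 mm farther back than shut.
Start: joints at [-1.339, 0.521, -0.036, 1.599, 0.021, 1.021, -0.113], TCP at [0.186, 0.597, 0.231] pointing down, gripper open.
Joint ranges: [-2.91, 2.91], [-0.3, 2.13], [-1.5, 1.42], [0.17, 2.43], [-1.26, 4.41], [0.16, 1.93], [-2.52, 2.52]. Speed limits (rad/s): [1.89, 1.89, 2.39, 2.39, 3.01, 3.01, 3.01].

INTERFACE

Orientations are given as [roll, pitch, yaw] about the fixed x, y, z axes, in that order (R = Rz(yaw) Ry(pitch) Rx(roll)).
In Python, from workcell import bot gives the robot as it stands.
- The arm moves only by the tool jog_arm, never from a script. Its argument "motion" is a list of rows, each a list of 5 numbers: the shift along the tool's x, y, z scaled (see below), then the turn about the tool's z scaled (see below), then the opening, from 0 (shut) to 1 (fully open). A call has 1 to 12 rows; each row shifts and turns the commanded pose from where the row before left it, along the tool's axes as they then stand; what a row does not reach is not made up. The controller multiplies each number of a shift by 30 mm and each number of a turn by 0.08 rad. A row lasts 1/10 s, in which the tool goes at most 50 mm and 8.59 degrees, less where a joint would pass 70% of its speed; a pose out of reach is approached as far as the arm can. A call with a number of a shift or a turn outside -1 to 1 is refused whole. A call with a gripper value outside its range is refused whole. The fingers move at their own pace and stop on an object; "newtons" is the grip in N (left out, the last holds). Time passes only in rows, so rows that do not move let the fingers close. It gives the time, the measured TCP pose, the force, the opening and the grip force at its end, in the units of the state.
- bot.observe(): the state, without advancing time (a new reading comes with each control period).
- bot.grab_frame(name): name is "side" or "top"; returns a dict with "pixels" (400x640x3 uint8, red, green, blue), "fovy" (degrees; the focal length in pixels is half the picture's height over the tangent of half this angle, whatever the lens; pixels are square), "cx", "cy" (the principal point, pixels), "rvec" (rotation vector, rad) and "tvec" (3), from world to camera coordinates, as OpenCV has them. Camera axes: x right, y down, z forward; pixel columns grow to the right and rows downward; lengths in m; the calibration is good to about 2 mm. A picture is of the moment at which its call begins. There is no depth.
- bot.job_done(): hands the job in; it is judged then, once.
The state is a dict: "clock": time; "qpos": joint angles; "qd": joint speeds; "joint_efforts": joint torques, N m; "position": TCP position; "tool_rot": TCP orientation; "force": force on the tool from outside, world axes, zero at the start; "moment": the same for the moment, N m; "grip_width": finger opening in m; "finger_force": force on a finger pad.
Only numpy, scipy, OpenCV 4.12 (cv2) and the standard library are available. Lean on these libraries where they do the work, as an engineer would, in place of code of your own. Each camera call takes 0.05 s, during which the arm holds its last target. There are 200 camera calls.

TASK

A book block already lies in the throat of the electric punch-and-bind machine. With a fingertip, flick the edge of its black six-lobed margin wheel round click by click until the wheel's white pointer line stands at the double bar of the scale, seated in its click, and only then press the punch key behind the wheel all the way down and let it come back up. Grasp and lift nothing, and leave the book block and the other things on the bench where they are.

Things in the scene. Friction and masses are not known exactly. Their poses are not given: they have to be found in the camera images.
- binder: White and grey punch-and-bind machine, fixed, 260 mm deep (x), 400 wide (y). Origin: centre of its underside, on the table. Its x points from front to back, y to the robot's left; yaw up to 0.2 rad. Front face at x = -130 mm. Right end (y -200 to -70): flat dark grey control deck, 70 mm high. Left of it: loading table with the book block, and from x = 0 back the punch head, 118 mm high, steel tines on it to 138.
- wheel_axis (a point): On the vertical axis of the margin wheel, half-way up its edge (65 mm above the table); machine x = -110, y = -135 mm. The wheel is a black star lying flat, 14 mm thick (58 to 72 mm above the table): hub of radius 24 mm and six lobes, 60 degrees apart, 8 mm wide with round ends, reaching to radius 38 mm. Its sides and back lie in a well, the rim 2 mm off the lobes.
- wheel_front (a point): Foremost point of the wheel's outline (on its radius of 38 mm, 65 mm above the table), 18 mm in front of the machine's front face. Only this front edge of the wheel is free, with open air before, above and below it: a fingertip in front of the face can enter between two lobes and push one sideways.
- wheel (a joint): Turn of the margin wheel, rad. A spring holds it in clicks 0.5236 rad (30 degrees) apart, from 0 to 3.142 (seven positions, a stop beyond each end); let go between two it snaps to the nearer. It grows anticlockwise from above: the front edge goes to the robot's right (machine -y). About 2 N at a lobe turns it. At 0, 1.047, 2.094 two lobes stand 30 degrees either side of the front; at the others one points to the front.
- double_bar (a point): The double bar of the wheel's scale, on the deck beside the well. Seven white marks, one per click, lie round the wheel: six single bars, and this double one, the sixth (wheel at 2.618). A white pointer line runs from the wheel's hub out along one lobe; it points to machine -y at 0, to the back at 1.571, to +y at 3.142, and at this mark at 2.618.
- key_top (a point): Centre of the top of the punch key, a pale grey key 26 mm (x) by 42 mm (y) in a black collar on the control deck, at machine x = 0, y = -135 mm, 86 mm above the table when up. It is pressed straight down.
- punch_key (a joint): Travel of the punch key in m: 0 up, 0.006 fully down. Its spring needs about 2 N to start and 5 N at the bottom; it comes up by itself.
- block_mid (a point): Centre of the book block that lies on the loading table with its back edge in the throat: 148 mm (machine x) by 210 mm (machine y), 12 mm thick, green board covers, loose.
- bottle_mid (a point): Centre of the white glue bottle standing on the table to the right of the machine, 54 mm across, 150 mm tall, loose.
- jar_mid (a point): Centre of the small jar of eyelets standing on the control deck behind the punch key, 38 mm across, 36 mm tall, loose.
- comb_mid (a point): Centre of the black plastic binding comb lying on the table in front of the machine, 210 mm long, 14 mm high, loose.
- mug_mid (a point): Centre of the white mug on the table to the left of the machine, 80 mm across, 90 mm tall, loose.
- folder_mid (a point): Centre of the flat pale bone folder lying on the table at the right, 160 mm by 22 mm by 6 mm, loose.
- weight_mid (a point): Centre of the brass knob weight standing on the table at the left, 56 mm across, 54 mm tall, loose.

How it is judged:
On the way, in this order (a step that is already met when the one before it is completed fails the run):
1. the margin wheel rests in the click with its pointer at the double bar (value of joint wheel between 2.488 and 2.748 rad and velocity of joint wheel between -0.2 and 0.2 rad/s), for 0.3 s.
2. the punch key is pressed all the way down (value of joint wheel between 2.488 and 2.748 rad and value of joint punch_key above 0.005 m), for 0.05 s.
At the end, for the whole second after the job is handed in: The wheel rests in its sixth click (joint wheel 2.618 rad within 0.13), the punch key has been pressed (past 5 mm of its 6 mm) after that and is up again (within 1 mm), the book block lies within 15 mm and every other loose thing within 30 mm of where it was (value of joint wheel between 2.488 and 2.748 rad and value of joint punch_key below 0.001 m and distance of block_mid from where it was at the start of the episode below 0.015 m and distance of each of bottle_mid, jar_mid, comb_mid, mug_mid, folder_mid, weight_mid from where it was at the start of the episode below 0.03 m); the robot touches nothing.
It fails at once if the punch key is pressed while the wheel is not at the double bar (value of joint punch_key above 0.003 m and not (value of joint wheel between 2.488 and 2.748 rad)).
It fails at once if the book block is lifted or shifted (distance of block_mid from where it was at the start of the episode above 0.015 m).
It fails at once if another thing of the bench is lifted, carried or knocked (distance of any of bottle_mid, jar_mid, comb_mid, mug_mid, folder_mid, weight_mid from where it was at the start of the episode above 0.03 m).
It also fails if it takes over 56 s, if anything falls off the work surface, if the arm or the gripper's body presses on something with over 40 N, if the wrist force passes 120 N, or if a joint passes its speed limit or range.

## Working session

There is one attempt and no reset: what is moved stays moved. The work goes in short steps, Python scripts to look and compute and a tool call to move; the robot and the scene stay as the last step left them, time stands still between calls to the robot, and variables do not carry over. Pictures are saved under pics/ and viewed, at most 10 in all, crops included, and the job is handed in when it is done.

Besides the shell and the picture viewer there is one more tool, called after ">>>" as name(argument=value, ...) on one line, values as JSON. jog_arm: Moves the arm, as the interface text tells. Shifts and turns lie within -1 to 1; 1 stands for 30 mm of shift or 0.08 rad of turn. Its arguments: {"type":"object","properties":{"motion":{"type":"array","items":{"type":"array","items":{"type":"number"}}},"newtons":{"type":"number"}},"required":["motion"]}

```bash
mkdir -p pics
cat > h.py <<'E'
import numpy as np, cv2
from workcell import bot
def cam(n):
    f=bot.grab_frame(n); h=f["pixels"].shape[0]
    fl=h/2/np.tan(np.radians(f["fovy"])/2)
    K=np.array([[fl,0,f["cx"]],[0,fl,f["cy"]],[0,0,1.]])
    return f["pixels"],K,cv2.Rodrigues(np.array(f["rvec"],float))[0],np.array(f["tvec"],float)
def ray(c,uv,z):
    _,K,R,t=c; o=-R.T@t; d=R.T@np.linalg.inv(K)@np.array([*uv,1.]); return o+d*(z-o[2])/d[2]
def proj(c,p):
    _,K,R,t=c; q=K@(R@np.array(p,float)+t); return q[:2]/q[2]
def save(img,n): cv2.imwrite(f"pics/{n}.png",img[:,:,::-1])
E
python3 - <<'E'
from h import *
t=cam("top");s=cam("side")
save(t[0],"top0");save(s[0],"side0")
for c in(t,s):print(c[1][0,0],-c[2].T@c[3])
print(bot.observe())
E
```

```text
403.46612427075837 [0.35967206 0.05689642 1.371711  ]
434.492835172297 [ 0.27438593 -0.81816846  0.81055754]
{'clock': 0.1, 'qpos': array([-1.33922301,  0.52194375, -0.03637064,  1.59991539,  0.0211862 ,
        1.02111766, -0.1128172 ]), 'qd': array([-0.00044892, -0.00202544,  0.00072901, -0.00172053,  0.00024066,
        0.00083084,  0.00107553]), 'joint_efforts': array([ 4.76844638e-03, -9.28472757e+01,  1.98471420e+00, -3.70531905e+01,
        1.82108913e-02,  5.42092297e-03,  6.73676027e-05]), 'position': array([0.18567588, 0.59647776, 0.23080219]), 'tool_rot': array([-3.14059306e+00,  3.64906163e-05,  2.83982078e+00]), 'force': array([ 0.08205364, -0.60190827, -0.0257229 ]), 'moment': array([-0.04159385,  0.01898135, -0.01667174]), 'finger_force': 0.0, 'grip_width': 0.08521189492831718}
```

View pics/top0.png

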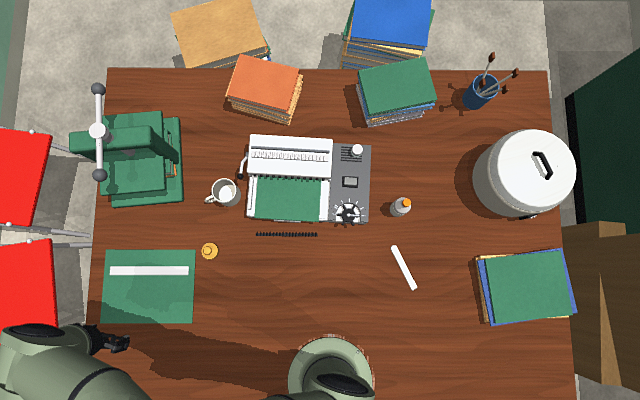

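View pics/side0.png

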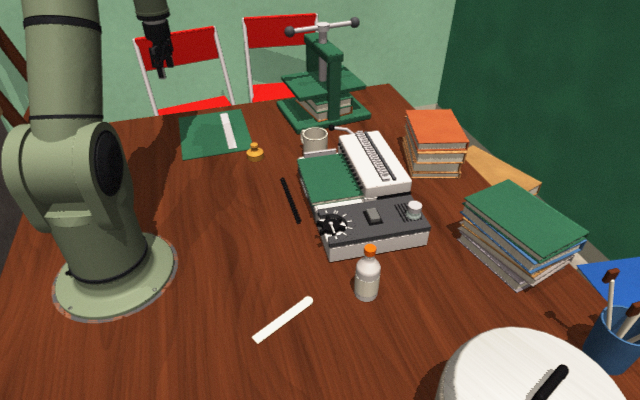

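Top view: the binder spans about (245–370, 135–222), with the wheel near (348,211), key (350,182) and bottle (401,205). In the side view the wheel is near (333,225) and the key near (373,215). I'll enlarge both.

Run:
```python
from h import *
t=cam("top");s=cam("side")
a=cv2.resize(t[0][130:240,310:420],(550,550),interpolation=cv2.INTER_CUBIC)[:, :390]
b=cv2.resize(s[0][190:265,305:435],None,fx=6,fy=6,interpolation=cv2.INTER_CUBIC)
save(a,"tc");save(b,"sc")
for c,(x0,x1,y0,y1) in((t,(325,385,135,230)),(s,(305,440,185,265))):
    g=cv2.cvtColor(c[0],cv2.COLOR_RGB2HSV); m=((g[...,1]<60)&(g[...,2]>50)&(g[...,2]<115)).astype(np.uint8)
    k=np.zeros_like(m);k[y0:y1,x0:x1]=m[y0:y1,x0:x1]
    k=cv2.morphologyEx(k,cv2.MORPH_CLOSE,np.ones((3,3)))
    cs=max(cv2.findContours(k,0,2)[0],key=cv2.contourArea)
    print(cv2.contourArea(cs)); r=cv2.approxPolyDP(cv2.convexHull(cs),2.5,True)[:,0]
    for p in r: print(p,ray(c,p,0.07).round(4))
```

```text
308.0
[367 222] [ 0.5074 -0.1215  0.07  ]
[343 224] [ 0.5007 -0.0434  0.07  ]
[325 221] [0.5103 0.015  0.07  ]
[341 202] [ 0.573  -0.0374  0.07  ]
[348 202] [ 0.573  -0.0604  0.07  ]
[358 207] [ 0.5566 -0.0929  0.07  ]
3546.0
[430 226] [ 0.7662 -0.1361  0.07  ]
[428 231] [ 0.753  -0.1508  0.07  ]
[328 257] [ 0.4919 -0.1625  0.07  ]
[310 202] [0.5063 0.0402 0.07  ]
[410 195] [ 0.7733 -0.01    0.07  ]
```

View pics/tc.png

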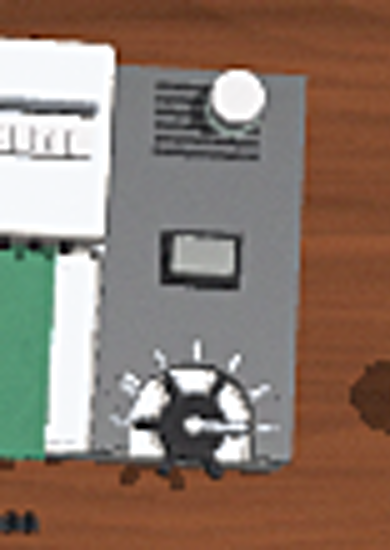

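View pics/sc.png

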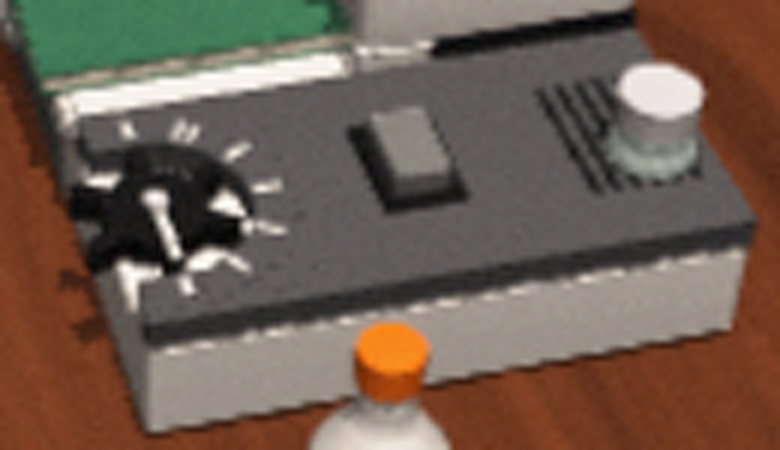

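Crops: the pointer is at machine −y (wheel at 0), with the double bar at the back-left (128,382 in the top crop). Next I'll measure the corner, key and hub points from both views.

```bash
cat > tri.py <<'E'
from h import *
def tri(t,s,a,b):
    P=[c[1]@np.c_[c[2],c[3]] for c in(t,s)]
    X=cv2.triangulatePoints(P[0],P[1],np.array(a,float).reshape(2,1),np.array(b,float).reshape(2,1)); return (X[:3]/X[3]).ravel()
E
python3 - <<'E'
from tri import *
t=cam("top");s=cam("side")
T=lambda x,y:((x+.5)/5-.5+310,(y+.5)/5-.5+130)
S=lambda x,y:((x+.5)/6-.5+305,(y+.5)/6-.5+190)
for n,a,b,z in(("FR",T(290,462),S(143,322),.07),("BR",T(307,75),S(757,222),.07),("key",T(203,256),S(409,140),.086),("hub",T(193,425),S(156,204),.074)):
    print(n,tri(t,s,a,b).round(4),ray(t,a,z).round(4),ray(s,b,z).round(4))
# key by brightness in top, book block colour edge
E
```

```text
FR [ 0.5063 -0.1229  0.0725] [ 0.5074 -0.1235  0.07  ] [ 0.5064 -0.1205  0.07  ]
BR [ 0.7671 -0.1392  0.0707] [ 0.7681 -0.1395  0.07  ] [ 0.767  -0.1385  0.07  ]
key [ 0.6404 -0.0668  0.087 ] [ 0.6405 -0.0668  0.086 ] [ 0.641  -0.0658  0.086 ]
hub [ 0.5311 -0.0603  0.0739] [ 0.5309 -0.0602  0.074 ] [ 0.5312 -0.0604  0.074 ]
```

Yaw is about −0.06 and the wheel axis is at (0.531, −0.060); the sizes agree. The plan is to use the left finger of the open gripper with its thin side tangential. I'll move over there at a safe height.

>>> jog_arm(motion=[[-0.9,-0.4,0,-0.75,1],[-1,-0.4,0,-0.75,1],[-1,-0.4,0,-0.75,1],[-1,-0.4,0,-0.77,1],[-1,-0.4,0,0,1],[-1,-0.4,0,0,1],[-1,-0.6,0,0,1],[-1,-0.6,0,0,1],[0,-1,0,0,1],[0,-1,0,0,1],[0,-1,0,0,1],[0,-1,0,0,1]])

```text
clock: 1.5
position: [0.3987, 0.3375, 0.2313]
tool_rot: [-3.142, 0.0, 3.081]
force: [0.7, -0.0, -0.1]
grip_width: 0.0855
finger_force: 0.0
```

>>> jog_arm(motion=[[0,-1,0,0,1],[0,-1,0,0,1],[0,-1,0,0,1],[0,-1,0,0,1],[0,-1,0,0,1],[0,-1,0,0,1],[0,-1,0,0,1],[0,-1,0,0,1],[0,-1,0,0,1],[0,-1,0,0,1],[0,0,0,0,1],[0,0,0,0,1]])

```text
clock: 2.7
position: [0.3809, 0.0391, 0.2315]
tool_rot: [3.141, 0.0, 3.08]
force: [-0.3, 0.8, -0.1]
grip_width: 0.0852
finger_force: 0.0
```

```bash
cat >> tri.py <<'E'
AX=np.array([.5311,-.0603]);YW=-.06
EX=np.array([np.cos(YW),np.sin(YW)]);EY=np.array([-EX[1],EX[0]])
def st():
    o=bot.observe();p=np.array(o["position"]);d=p[:2]-AX
    print("t %.2f rel mm x %.1f y %.1f z %.1f rot"%(o["clock"],d@EX*1e3,d@EY*1e3,p[2]*1e3),np.round(o["tool_rot"],3),"F",np.round(o["force"],1),"w",round(float(o["grip_width"]),4))
E
python3 -c "
from tri import *
st();t=cam('top');print(ray(t,(400,208),.1),ray(t,(402,201),.15))"
```

```text
t 2.70 rel mm x -155.9 y 90.2 z 231.5 rot [3.141 0.    3.08 ] F [-0.3  0.8 -0.1] w 0.0852
[ 0.54923906 -0.22381814  0.1       ] [ 0.56359097 -0.21961364  0.15      ]
```

>>> jog_arm(motion=[[-0.7,-0.9,0,0,1],[-0.7,-0.9,0,0,1],[-0.7,-0.9,0,0,1],[-0.7,-0.87,0,0,1],[0,0,1,0,1],[0,0,1,0,1],[0,0,1,0,1],[0,0,1,0,1],[0,0,1,0,1],[0,0,0.8,0,1],[0,0,0.6,0,1],[0,0,0,0,1]])

```text
clock: 3.95
position: [0.4573, -0.0716, 0.0374]
tool_rot: [3.141, -0.003, 3.083]
force: [0.2, -0.2, 0.4]
grip_width: 0.0854
finger_force: 0.0
```

Run:
```python
from tri import *
st();s=cam("side");t=cam("top");st()
b=cv2.resize(s[0][150:270,250:390],None,fx=4,fy=4,interpolation=cv2.INTER_CUBIC)
save(b,"s1")
```

```text
t 3.95 rel mm x -73.0 y -15.7 z 37.4 rot [ 3.141e+00 -3.000e-03  3.083e+00] F [ 0.2 -0.2  0.4] w 0.0854
t 4.05 rel mm x -71.9 y -16.2 z 39.5 rot [ 3.141e+00 -1.000e-03  3.082e+00] F [-0.3 -1.5 -0.3] w 0.0851
```

View pics/s1.png

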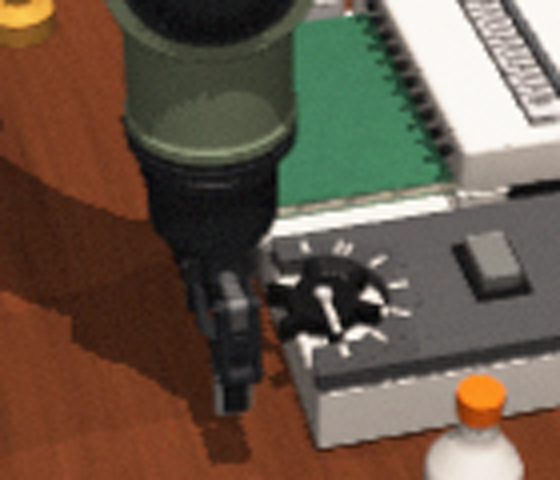

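The open gripper stands in front of the wheel with its fingers clear of everything and the pointer still at 0. I'll enter left of the +30° lobe and sweep right.

>>> jog_arm(motion=[[-0.4,0,0,0,1],[-0.4,0,0,0,1],[-0.3,0,0,0,1],[0,0,0,0,1],[0,-0.2,0,0,1],[0,-0.2,0,0,1],[0,-0.2,0,0,1],[0,-0.15,0,0,1],[0,0,0,0,1],[0,0,0,0,1]])

```text
clock: 5.05
position: [0.4898, -0.0973, 0.0393]
tool_rot: [-3.142, 0.0, 3.081]
force: [-0.2, 0.9, 0.7]
grip_width: 0.0852
finger_force: 0.4
```

Run:
```python
from tri import *
st();s=cam("side");st()
b=cv2.resize(s[0][190:265,290:390],None,fx=5,fy=5,interpolation=cv2.INTER_CUBIC)
save(b,"s2")
```

```text
t 5.05 rel mm x -39.0 y -39.4 z 39.3 rot [-3.142  0.     3.081] F [-0.2  0.9  0.7] w 0.0852
t 5.10 rel mm x -39.0 y -39.2 z 39.3 rot [-3.142  0.     3.081] F [-0.5 -0.   0.1] w 0.0852
```

View pics/s2.png

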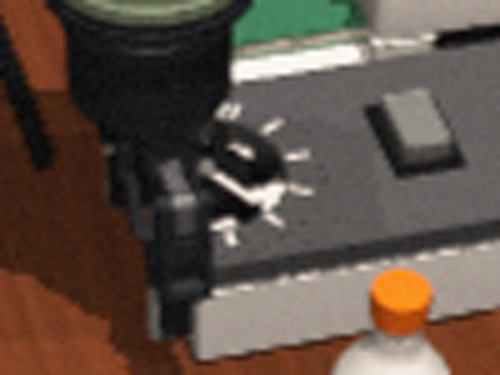

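The pointer has moved one click, to the second mark. Next: the second click, then withdraw, return, and do two more.

>>> jog_arm(motion=[[0,-0.2,0,0,1],[0,-0.2,0,0,1],[0,-0.06,0,0,1],[0,0,0,0,1],[0.3,0,0,0,1],[0.4,0,0,0,1],[0.4,0,0,0,1],[0,0.6,0,0,1],[0,0.6,0,0,1],[0,0,0,0,1]])

```text
clock: 6.1
position: [0.4574, -0.0709, 0.0393]
tool_rot: [3.141, -0.0, 3.084]
force: [-0.2, -0.9, -0.6]
grip_width: 0.0851
finger_force: 0.0
```

Run:
```python
from tri import *
s=cam("side");st()
b=cv2.resize(s[0][190:265,290:390],None,fx=5,fy=5,interpolation=cv2.INTER_CUBIC)
save(b,"s3")
```

```text
t 6.15 rel mm x -72.8 y -16.2 z 39.4 rot [ 3.141 -0.     3.083] F [ 0.3 -0.3 -0.1] w 0.0851
```

View pics/s3.png

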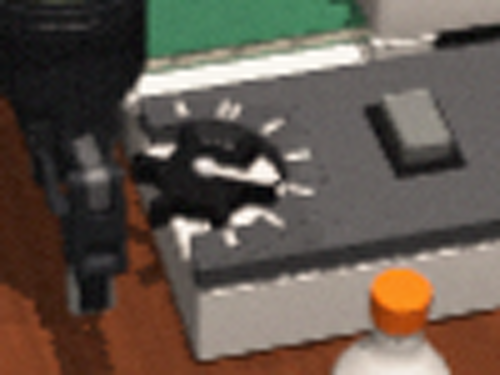

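The pointer is at the third mark, so two clicks are done. I'll repeat the double stroke, then a single one, then back off.

>>> jog_arm(motion=[[-0.4,0,0,0,1],[-0.4,0,0,0,1],[-0.33,0,0,0,1],[0,0,0,0,1],[0,-0.2,0,0,1],[0,-0.2,0,0,1],[0,-0.2,0,0,1],[0,-0.2,0,0,1],[0,-0.2,0,0,1],[0,-0.2,0,0,1],[0,-0.03,0,0,1],[0,0,0,0,1]])

```text
clock: 7.35
position: [0.4898, -0.1123, 0.0393]
tool_rot: [-3.141, 0.0, 3.081]
force: [-1.3, -0.2, 0.2]
grip_width: 0.0852
finger_force: 0.3
```

>>> jog_arm(motion=[[0.33,0,0,0,1],[0.4,0,0,0,1],[0.4,0,0,0,1],[0,0.6,0,0,1],[0,0.63,0,0,1],[0,0,0,0,1]])

```text
clock: 7.95
position: [0.4574, -0.0708, 0.0393]
tool_rot: [3.141, -0.0, 3.084]
force: [-0.8, -0.4, 0.3]
grip_width: 0.0853
finger_force: 0.0
```

Run:
```python
from tri import *
s=cam("side");st()
b=cv2.resize(s[0][190:265,290:390],None,fx=5,fy=5,interpolation=cv2.INTER_CUBIC)
save(b,"s4")
```

```text
t 8.00 rel mm x -72.8 y -16.2 z 39.4 rot [ 3.141 -0.     3.083] F [0.1 0.1 1.1] w 0.0855
```

View pics/s4.png

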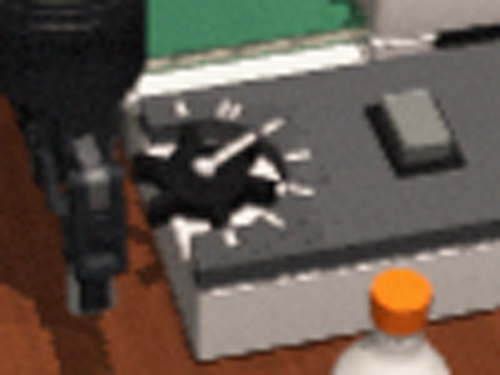

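The pointer is at the fifth mark. One single-click stroke remains.

>>> jog_arm(motion=[[-0.4,0,0,0,1],[-0.4,0,0,0,1],[-0.33,0,0,0,1],[0,0,0,0,1],[0,-0.2,0,0,1],[0,-0.2,0,0,1],[0,-0.2,0,0,1],[0,-0.17,0,0,1],[0,0,0,0,1],[0.33,0,0,0,1],[0.4,0,0,0,1],[0.4,0,0,0,1]])

```text
clock: 9.2
position: [0.4553, -0.0959, 0.0393]
tool_rot: [-3.141, -0.0, 3.081]
force: [-0.1, -0.1, 0.2]
grip_width: 0.0856
finger_force: 0.0
```

>>> jog_arm(motion=[[0,0,-0.5,0,0.5],[0,0,-1,0,0],[0,0,-1,0,0],[0,0,-1,0,0],[0,0,-1,0,0],[0,0,0,0,0]])

```text
clock: 9.8
position: [0.4574, -0.0961, 0.1773]
tool_rot: [3.141, 0.005, 3.081]
force: [0.3, -0.1, -0.6]
grip_width: -0.0
finger_force: 0.0
```

Run:
```python
from tri import *
s=cam("side");st()
b=cv2.resize(s[0][190:265,290:390],None,fx=5,fy=5,interpolation=cv2.INTER_CUBIC)
save(b,"s5")
```

```text
t 9.85 rel mm x -72.0 y -40.0 z 175.7 rot [3.141e+00 3.000e-03 3.082e+00] F [-0.1  0.1 -0.5] w 0.0001
```

View pics/s5.png

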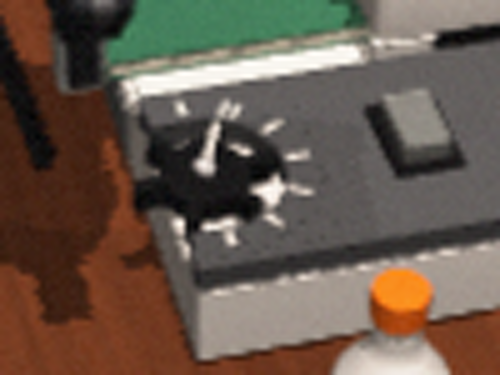

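The pointer is at the double bar. The gripper is shut, so I'll go above the key next.

>>> jog_arm(motion=[[-1,0.3,0,0,0],[-1,0.3,0,0,0],[-1,0.3,0,0,0],[-1,0.3,0,0,0],[-1,0.13,0,0,0],[-1,0,0,0,0],[0,0,0.5,0,0],[0,0,0.7,0,0],[0,0,0.7,0,0],[0,0,0.6,0,0],[0,0,0,0,0],[0,0,0,0,0]])

```text
clock: 11.05
position: [0.638, -0.0671, 0.0988]
tool_rot: [-3.141, -0.001, 3.081]
force: [-0.0, 0.9, -0.2]
grip_width: -0.0003
finger_force: 0.0
```

```bash
python3 -c "
from tri import *
st()"
```

```text
t 11.05 rel mm x 107.2 y -0.4 z 98.8 rot [-3.141e+00 -1.000e-03  3.081e+00] F [-0.   0.9 -0.2] w -0.0003
```

>>> jog_arm(motion=[[-0.1,0,0.3,0,0],[0,0,0.15,0,0],[0,0,0.1,0,0],[0,0,0.07,0,0],[0,0,0.04,0,0],[0,0,0,0,0],[0,0,0,0,0]])

```text
clock: 11.75
position: [0.6421, -0.0672, 0.0801]
tool_rot: [3.141, 0.001, 3.081]
force: [-0.8, 0.7, 7.0]
grip_width: -0.0002
finger_force: 3.9
```

>>> jog_arm(motion=[[0,0,0.07,0,0],[0,0,0.03,0,0],[0,0,0,0,0],[0,0,0,0,0]])

```text
clock: 12.15
position: [0.6424, -0.0672, 0.0794]
tool_rot: [3.141, 0.002, 3.081]
force: [-15.0, 2.6, 45.3]
grip_width: 0.0002
finger_force: 22.7
```

The key is on its bottom stop: the force rose from 7 to 45 N with no further travel. Now I'll release it and rise.

>>> jog_arm(motion=[[0,0,-0.2,0,0],[0,0,-0.4,0,0],[0,0,-0.8,0,0],[0,0,-1,0,0],[0,0,-1,0,0],[0,0,-1,0,0],[0,0,-1,0,0],[0,0,0,0,0],[0,0,0,0,0]])

```text
clock: 13.05
position: [0.6418, -0.0672, 0.2391]
tool_rot: [3.142, 0.001, 3.081]
force: [-0.0, 0.7, -0.7]
grip_width: 0.0002
finger_force: 0.0
```

Run:
```python
from tri import *
s=cam("side");st()
b=cv2.resize(s[0][120:310,240:440],None,fx=3,fy=3,interpolation=cv2.INTER_CUBIC)
save(b,"s6")
```

```text
t 13.10 rel mm x 110.6 y -0.2 z 238.2 rot [ 3.142e+00 -1.000e-03  3.081e+00] F [-0.2 -0.4 -0.1] w 0.0001
```

View pics/s6.png

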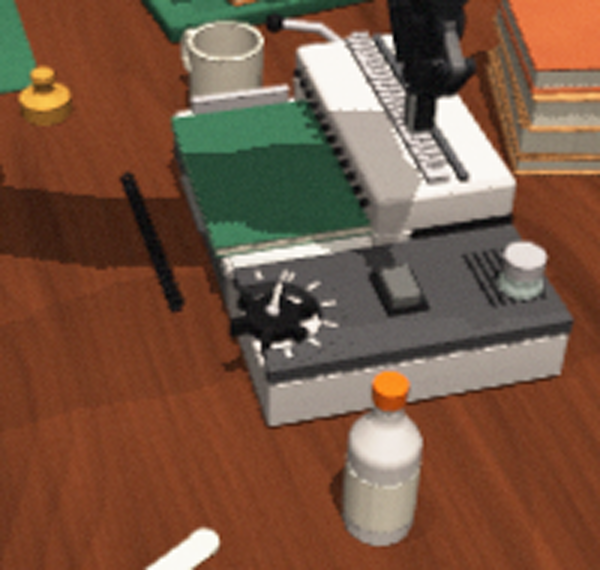

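The picture shows the pointer on the double bar, the key up again, and everything else in its place.

```bash
python3 -c "
from workcell import bot
print(bot.job_done())"
```

```text
the job is handed in; nothing more can be done
None
```

The job is handed in: the wheel is seated at the double bar, the punch key went fully down and came back up, and nothing else on the bench looked moved; the hand-in call returned no verdict.

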